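# Hold up the orange handpiece for a bur change

### The arm

A 6-joint arm with a two-finger parallel gripper is mounted at the origin on the work surface. World frame = base frame: x ahead of the robot, y to its left, z up, the work surface at z = 0. Lengths are in mm, angles in rad, forces in N, time in s.
With the tool pointing down it reaches from about 375 to 925 mm from the base axis. Payload 5.7 kg.
Tool frame: the origin (TCP) lies between the finger pads; the fingertips stand 11 mm ahead of it and the grasp point (between the pads) lies 8 mm behind it; z points along the fingers, y is the line along which they close (so a half turn about z gives the same grasp; the last joint's range is limited). The gripper opens to 88 mm and grips with 3 to 60 N. Pads are 20 mm wide; open, the fingers measure 115 mm over their backs; the gripper's body (75 mm by 178 mm) begins 61 mm behind the grasp point.
Start: joints at [1.022, 0.359, 1.51, -0, 1.272, -0.115], TCP at [252.182, 544.397, 233.623] pointing down, gripper open.
Joint ranges: [-2.97, 2.97], [-1.01, 2.36], [0.21, 2.38], [-0.96, 4.11], [0.2, 2.71], [-2.98, 2.98]. Speed limits (rad/s): [2.39, 2.39, 3.14, 3.14, 3.14, 3.14].

### API

Orientations are given as a 3x3 rotation matrix whose columns are the frame's x, y, z axes.
In Python, from bench import ctrl gives the robot as it stands. The module is installed in compiled form; this text tells all that it offers.
- The arm moves only by the tool drive_tool, never from a script. Its argument "motion" is a list of rows, each a list of 4 numbers: the shift along the tool's x, y, z in mm, then the turn about the tool's z in rad. A call has 1 to 8 rows; each row shifts and turns the commanded pose from where the row before left it, along the tool's axes as they then stand; what a row does not reach is not made up. A row lasts 1/12 s, in which the tool goes at most 41.7 mm and 7.16 degrees, less where a joint would pass 70% of its speed; a pose out of reach is approached as far as the arm can. A call with a gripper value outside its range is refused whole. "claw" is the opening, from -1 (shut) to 1 (fully open), set as the call begins (left out, the last holds). The fingers move at their own pace and stop on an object; "grip_force" is the grip in N (left out, the last holds). Time passes only in rows, so rows that do not move let the fingers close. It gives the time, the measured TCP pose, the force, the opening and the grip force at its end, in the units of the state.
- ctrl.state(): the state, without advancing time (a new reading comes with each control period).
- ctrl.get_image(name): name is "scene" or "top" or "wrist"; returns a dict with "pixels" (400x640x3 uint8, blue, green, red), "fx", "fy", "cx", "cy" (pixels), "origin" and "orientation" of the camera in the world. Camera axes: x right, y down, z forward; pixel columns grow to the right and rows downward; lengths in mm; the calibration is good to about 2 mm. A picture is of the moment at which its call begins. There is no depth.
- ctrl.close_job(): hands the job in; it is judged then, once.
Trained networks look in a picture, given as the dict that the camera call returned (one of the last four; its "shot" number tells which), for a name from the list of things; names that differ only in an ending like _2 or _b are one class to them, and where a whole thing is asked for, a point or a joint stands for the part that bears it (a point fixed in the world has none). Each returns a list of dicts, best first, with "score" (0 to 1); they miss things now and then, are a little off and sometimes report something else, mostly with a low value. They report only what shows in the picture. A call takes as long as a camera call. They do not tell look-alikes from the thing itself.
- ctrl.outline_of(picture, target): "region" (400x640 bool, what is visible of it) and "extent" ([centre column, centre row, width, height] in pixels, round what is visible of it).
The state is a dict: "time": time; "joint_pos": joint angles; "joint_velocities": joint speeds; "effort": joint torques, N m; "ee_pos": TCP position; "ee_rot": TCP orientation; "contact_force": force on the tool from outside, world axes, zero at the start; "ft_torque": the same for the moment, N m; "grip_width": finger opening in mm; "grasp_force": force on a finger pad.
Only numpy, scipy, OpenCV 4.12 (cv2) and the standard library are available. Lean on these libraries where they do the work, as an engineer would, in place of code of your own. Each camera call takes 0.05 s, during which the arm holds its last target. There are 200 camera calls.

### The job

At the dental bench, pull the handpiece station's drop-down front fully open by its yellow tab, draw the orange-banded handpiece straight back out of its sleeve, and hold it up well clear, more than 20 cm above the bench, with its bur end pointing up at a slant, about half-way between level and upright, so that a colleague can change the bur. Finish while still gripping it and keeping it still up there, with the front left open. Leave the blue-banded handpiece in its sleeve and do not disturb anything else on the bench.

Things in the scene. Friction and masses are not known exactly. Their poses are not given: they have to be found in the camera images.
- orange_grip (a point): grip point of the orange-banded handpiece, on its axis, 70 mm above the bench at the start; x runs along it to the bur. Barrel: 28 mm round aluminium, from 53 mm behind this point to 35 mm ahead, orange bands at both ends; pinch it from above across its width. At the start it lies level, bur end away from the robot, on a saddle (30 to 40 mm behind this point) and in a sleeve (mouth 40 mm ahead).
- blue_grip (a point): the same point of the blue-banded handpiece, otherwise identical, in the other sleeve, 116 mm to the side. Stays there.
- front_tab (a point): middle of the top edge of the yellow pull tab on the station's front. Tab 60 mm wide (y), 8 mm thick, 32 mm tall above the panel; top 127 mm above the bench when closed. Hook it from above, from inside: handpiece rear ends are 30 mm behind the panel and their tops 84 mm above the bench. Axes when closed: x into the station, z up; they turn with the panel.
- front_hinge (a point): middle of the front's hinge line, 115 mm below the tab's top edge when closed, 12 mm above the bench. The hinge line runs along the station's y.
- front (a joint): angle of the drop-down front (green panel 260 mm wide, 83 mm high, 8 mm thick, hinged along its lower edge): 0 upright, closed; 1.5 lying fully open towards the robot. Starts at 0 to 0.12. Friction in the hinge (under 2 N at the tab) keeps it up; pulled past about 0.45 it sinks fully down by itself in two to three seconds.
- station: white open-topped steel tray 220 (x) by 260 (y) mm, walls 88 mm high, fixed to the bench; origin at the centre of its underside, x away from the robot. Front panel 115 mm to -x of the origin. Two black sleeves, 42 mm wide, at y = +58 and -58 mm, x = 12 to 89 mm, top 92 mm above the bench, mouths facing the front. The saddles are 20 mm wide, 58 mm high: fingers pass beside them.
- cast_a: plaster dental cast with teeth, 68 mm across, 37 mm high, at the left; origin at its underside. Bystander.
- cast_b: the same kind of cast, at the right. Bystander.
- bottle: amber bottle, 60 mm across, 150 mm high, at the left; origin at its underside. Bystander.
- jar: red jar, 64 mm across, 90 mm high, at the left; origin at its underside. Bystander.
- bowl: green mixing bowl, 90 mm across, 50 mm high, at the right; origin at its underside. Bystander.
- spatula: spatula 180 mm long lying at the far right; origin at its underside. Bystander.
- orange: the same handpiece; origin on its axis 28 mm ahead of the grip point, same axes; balanced about 20 mm behind it. 0.11 to 0.23 kg. Ahead of this origin: 20 mm round steel nose from 7 to 67 mm, 5 mm brass bur to 79 mm. It must slide about 70 mm straight back, along its own -x over the lowered front, before the bur leaves the sleeve and it can be lifted. It may be in either sleeve.
Not all that is in view belongs to the job. Leave any brown or purple look-alike of the orange alone.

How it is judged (in metres and radians):
On the way, in this order (a step that is already met when the one before it is completed fails the run):
1. the station's front is pulled down open (value of joint front above 1.2 rad), for 0.2 s.
2. the orange handpiece is out of its sleeve, in the fingers and clear of the station (height (world z) of orange_grip above 0.12 m and contact force between the fingers and orange above 0.5 N and contact force between orange and station below 0.05 N), for 0.1 s.
At the end, for the whole second after the job is handed in: Orange handpiece gripped (over 1 N), touching nothing of the station, grip point over 200 mm above the bench, bur end up 27 to 64 degrees above level, still (under 30 mm/s, 0.2 rad/s); front open past 1.2 rad; blue handpiece and bystanders within 30 mm of their starts (height (world z) of orange_grip above 0.2 m and angle between orange_grip's own x axis and vertical between 0.45 and 1.1 rad and contact force between the fingers and orange above 1 N and contact force between orange and station below 0.05 N and linear speed of orange below 0.03 m/s and angular speed of orange below 0.2 rad/s and value of joint front above 1.2 rad and distance of each of blue_grip, cast_a, cast_b, bottle, jar, bowl, spatula from where it was at the start of the episode below 0.03 m); the arm keeps its last pose, push and grip.
It fails at once if the blue handpiece or a bystander is moved more than 30 mm (distance of any of blue_grip, cast_a, cast_b, bottle, jar, bowl, spatula from where it was at the start of the episode above 0.03 m).
It also fails if it takes over 51 s, if anything falls off the work surface, if the arm or the gripper's body presses on something with over 40 N, if the wrist force passes 120 N, or if a joint passes its speed limit or range.

## Working session

There is one attempt and no reset: what is moved stays moved. The work goes in short steps, Python scripts to look and compute and a tool call to move; the robot and the scene stay as the last step left them, time stands still between calls to the robot, and variables do not carry over. Pictures are saved under pics/ and viewed, at most 10 in all, crops included, and the job is handed in when it is done.

Besides the shell and the picture viewer there is one more tool, called in YAML: its name, and indented under it one key for each argument. drive_tool: Moves the arm, as the interface text tells. Its arguments: {"type":"object","properties":{"motion":{"type":"array","items":{"type":"array","items":{"type":"number"}}},"claw":{"type":"number"},"grip_force":{"type":"number"}},"required":["motion"]}

```bash
mkdir -p pics; cat > h.py <<'E'
import numpy as np, cv2
from bench import ctrl
def px2w(p,u,v,z):
    R=np.array(p["orientation"]);o=np.array(p["origin"])
    d=R@np.array([(u-p["cx"])/p["fx"],(v-p["cy"])/p["fy"],1.]);return o+d*(z-o[2])/d[2]
def w2px(p,X):
    c=np.array(p["orientation"]).T@(np.array(X,float)-np.array(p["origin"]));return p["cx"]+p["fx"]*c[0]/c[2],p["cy"]+p["fy"]*c[1]/c[2]
E
python3 - <<'E'
from h import *
np.set_printoptions(precision=3,suppress=True)
s=ctrl.state();print(s["time"],s["ee_pos"],np.array(s["ee_rot"]),s["grip_width"])
ims=[]
for n in("top","scene"):
    p=ctrl.get_image(n);cv2.imwrite(f"pics/{n}0.png",p["pixels"])
    print(n,p["origin"],np.array(p["orientation"]).round(2).tolist(),p["fx"])
    for t in("orange","blue_grip","front_tab","front","station"):
        for r in ctrl.outline_of(p,t)[:3]: print(t,round(r["score"],2),np.round(r["extent"],1))
E
```

```text
0.0 [251.826 543.849 232.821] [[-0.907  0.42  -0.001]
 [ 0.42   0.907 -0.002]
 [ 0.    -0.002 -1.   ]] 87.53127846828964
top [ 345.325    1.095 1418.062] [[-0.02, -0.99, 0.13], [-1.0, 0.02, -0.0], [0.0, -0.13, -0.99]] 468.8045292898407
orange 0.95 [186.2 261.4  48.9   9.8]
orange 0.81 [357.8 270.9  54.   12.6]
orange 0.78 [291.7 163.3  14.6  34.3]
blue_grip 0.59 [330.9 175.8  11.4  30.3]
front_tab 0.7 [294.3 165.   16.   34.2]
front_tab 0.67 [305.  198.2  85.3  29.4]
front 0.58 [305.1 197.5  87.1  30.2]
station 0.79 [312.4 159.2 109.1  98.2]
scene [1694.127  676.931 1411.99 ] [[-0.48, 0.61, -0.63], [0.88, 0.33, -0.35], [-0.0, -0.72, -0.69]] 505.2551991123396
orange 0.79 [432.2 222.7  38.9  18.2]
orange 0.62 [321.4 176.9  32.1  13.6]
orange 0.49 [323.9 229.2  22.3  17.4]
blue_grip 0.52 [303.8 211.9  19.3  16.3]
front_tab 0.97 [328.1 212.6  48.7  48.9]
front 0.91 [326.8 210.8  46.   37.6]
station 0.74 [305.  233.4  93.3  83.7]
```

```bash
python3 - <<'E'
import cv2
a=cv2.imread("pics/top0.png")
c=cv2.resize(a[100:300,160:426],None,fx=3,fy=3,interpolation=cv2.INTER_CUBIC)
cv2.imwrite("pics/topc.png",c)
E
```

```text
(no output)
```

View pics/top0.png

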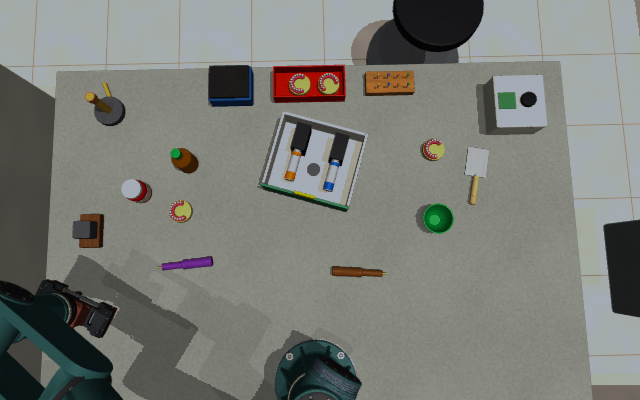

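View pics/topc.png

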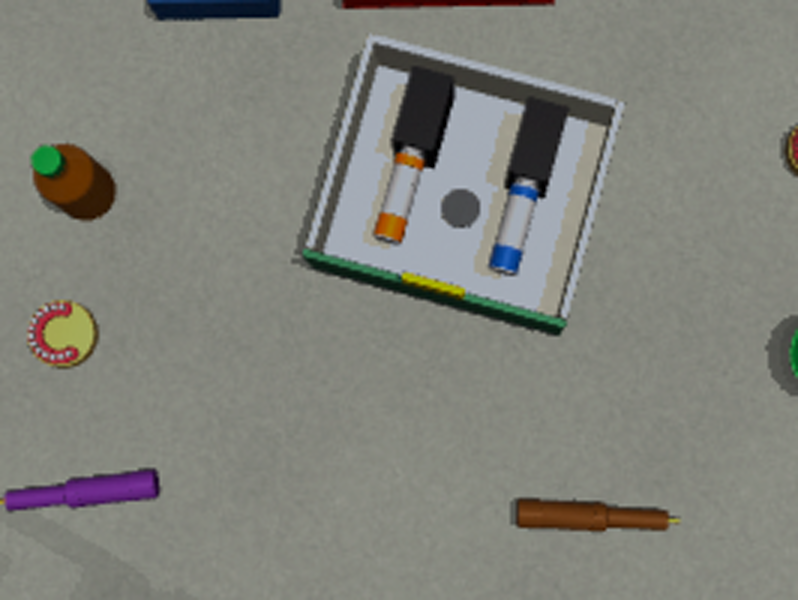

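The picture shows four candidates: the orange-banded handpiece in the left sleeve at (296,165), the blue-banded one at (333,175), and loose purple (186,262) and brown (358,271) look-alikes. The one in the left sleeve is meant, since it has an aluminium barrel with orange bands at both ends, as the enlarged crop confirms. The yellow tab is at (304,194). Next I measure.

```bash
python3 - <<'E'
from h import *
np.set_printoptions(precision=2,suppress=True)
p=ctrl.get_image("top");im=p["pixels"];hsv=cv2.cvtColor(im,cv2.COLOR_BGR2HSV)
def seg(lo,hi,box):
    m=cv2.inRange(hsv,lo,hi);k=np.zeros_like(m);x0,y0,x1,y1=box;k[y0:y1,x0:x1]=m[y0:y1,x0:x1];return k
box=(262,112,368,212)
for n,lo,hi,z in(("yellow",(22,120,90),(35,255,255),127),("orange",(5,150,120),(20,255,255),75),("blue",(100,150,80),(130,255,255),75)):
    m=seg(lo,hi,box);c,l,st,ce=cv2.connectedComponentsWithStats(m)
    for i in range(1,c):
        if st[i,4]>8: print(n,st[i],ce[i],px2w(p,*ce[i],z))
r=ctrl.outline_of(p,"station")[0]["region"].astype(np.uint8)
g=seg((40,80,30),(90,255,255),box);ys,xs=np.nonzero(g)
P=np.array([px2w(p,x,y,95)[:2] for x,y in zip(xs,ys)]);vx,vy,x0,y0=cv2.fitLine(P.astype(np.float32),cv2.DIST_HUBER,0,.01,.01).ravel()
print("green dir",vx,vy,"ang",np.degrees(np.arctan2(vy,vx)),P.mean(0),np.ptp(P@[vx,vy]))
E
```

```text
yellow [294 191  21   8  60] [304.18 194.22] [529.52  19.68 127.  ]
orange [292 151   9   6  30] [296.23 153.1 ] [659.05  41.25  75.  ]
orange [285 171  11   9  66] [289.79 174.8 ] [594.93  61.16  75.  ]
blue [330 162   9   5  30] [334.23 163.43] [625.72 -69.12  75.  ]
blue [324 182  10   8  65] [328.29 185.51] [560.87 -50.    75.  ]Traceback (most recent call last):
  File "<stdin>", line 11, in <module>
IndexError: list index out of range
```

drive_tool:
  motion:
    - [0,0,0,-0.07]
    - [0,0,0,-0.07]
    - [-29,-28,0,0]
    - [-29,-28,0,0]
    - [-29,-28,0,0]
    - [-29,-28,0,0]
    - [-29,-28,0,0]
    - [-29,-28,0,0]
  claw: -1

```text
time: 1.37
ee_pos: [370.6, 331.6, 233.8]
ee_rot: [[-0.957, 0.289, 0.0], [0.289, 0.957, 0.0], [-0.0, 0.0, -1.0]]
contact_force: [0.7, -0.9, 0.6]
grip_width: 37.9
grasp_force: 0.0
```

drive_tool:
  motion:
    - [-29,-28,0,0]
    - [-29,-28,0,0]
    - [-29,-28,0,0]
    - [-29,-28,0,0]
    - [-29,-28,0,0]
    - [-29,-28,0,0]
    - [-29,-28,0,0]
    - [0,0,0,0]

```text
time: 2.03
ee_pos: [511.8, 81.0, 234.1]
ee_rot: [[-0.956, 0.294, 0.004], [0.294, 0.956, -0.003], [-0.005, -0.002, -1.0]]
contact_force: [0.9, 0.6, 0.3]
grip_width: 0.5
grasp_force: 0.0
```

```bash
python3 - <<'E'
from h import *
np.set_printoptions(precision=3,suppress=True)
s=ctrl.state();print(s["time"],s["ee_pos"],np.array(s["ee_rot"]),s["grip_width"],s["contact_force"],s["joint_pos"])
p=ctrl.get_image("wrist");cv2.imwrite("pics/w1.png",p["pixels"]);print(p["origin"],np.array(p["orientation"]),p["fx"])
E
```

```text
2.0333 [511.772  81.013 234.138] [[-0.956  0.294  0.004]
 [ 0.294  0.956 -0.003]
 [-0.005 -0.002 -1.   ]] 0.48247622076650004 [0.946 0.596 0.293] [ 0.026  0.239  1.686 -0.003  1.212 -1.245]
[432.64  105.715 386.611] [[ 0.295  0.913  0.284]
 [ 0.956 -0.28  -0.09 ]
 [-0.003  0.298 -0.955]] 314.6907837507498
```

View pics/w1.png

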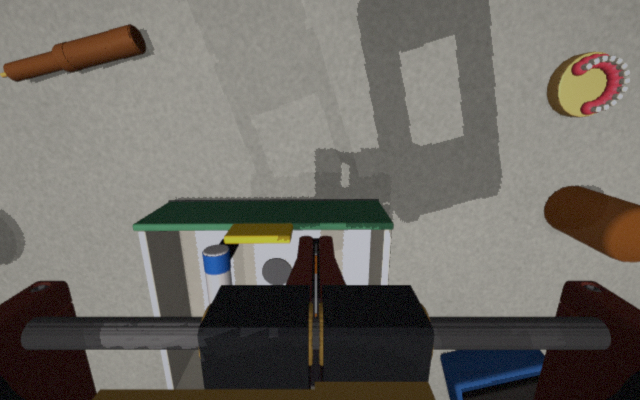

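The wrist view shows the tab at (258,235), the blue rear end at (216,255) and the closed fingers at (316,245), about 60 px to the right of the tab.

```bash
python3 - <<'E'
from h import *
np.set_printoptions(precision=1,suppress=True)
p=ctrl.get_image("wrist");hsv=cv2.cvtColor(p["pixels"],cv2.COLOR_BGR2HSV)
m=cv2.inRange(hsv,(24,120,90),(35,255,255));m[:200]=0;m[260:]=0
c,l,st,ce=cv2.connectedComponentsWithStats(m);i=1+np.argmax(st[1:,4]);print(st[i],ce[i])
x,y,w,h,_=st[i]
for col in(x+10,x+w//2,x+w-10):
    r=np.nonzero(l[:,col]==i)[0];print(col,r.min(),r.max(),"in top",px2w(p,col,r.max()+1,127),"mean V",[hsv[k,col,2] for k in r])
R=np.array([[.957,.289,0],[-.289,.957,0],[0,0,1]])
for lo,n in ((px2w(p,x,y+h,127),"L"),(px2w(p,x+w,y+h,127),"R")): print(n,lo)
s=ctrl.state();print(s["time"],s["ee_pos"],np.array(s["ee_rot"]))
E
```

```text
[221 237  67  11 548] [253.2 241.8]
231 238 246 in top [526.1  -1.6 127. ] mean V [np.uint8(102), np.uint8(148), np.uint8(179), np.uint8(183), np.uint8(182), np.uint8(183), np.uint8(184), np.uint8(181), np.uint8(167)]
254 238 245 in top [531.3  18.6 127. ] mean V [np.uint8(107), np.uint8(152), np.uint8(181), np.uint8(185), np.uint8(185), np.uint8(184), np.uint8(184), np.uint8(183)]
278 239 245 in top [537.7  39.4 127. ] mean V [np.uint8(131), np.uint8(158), np.uint8(180), np.uint8(183), np.uint8(184), np.uint8(182), np.uint8(181)]
L [524.4 -10.6 127. ]
R [542.2  47.4 127. ]
2.1333 [508.2  85.5 233.6] [[-1.   0.3 -0. ]
 [ 0.3  1.   0. ]
 [ 0.   0.  -1. ]]
```

drive_tool:
  motion:
    - [-31,-29,0,0]
    - [-31,-28,0,0]
    - [0,0,36,0]
    - [0,0,36,0]
    - [0,0,30,0]
    - [0,0,20,0]
    - [0,0,0,0]
    - [0,0,0,0]

```text
time: 2.8
ee_pos: [548.6, 16.6, 111.0]
ee_rot: [[-0.958, 0.288, -0.003], [0.288, 0.958, 0.001], [0.003, -0.0, -1.0]]
contact_force: [-0.4, 0.5, 0.2]
grip_width: 0.6
grasp_force: 0.0
```

```bash
python3 - <<'E'
from h import *
s=ctrl.state();print(s["time"],s["ee_pos"],s["contact_force"])
p=ctrl.get_image("wrist");cv2.imwrite("pics/w2.png",p["pixels"][150:350,150:450])
E
```

```text
2.8 [548.63247733  16.59002501 111.04461761] [-0.40356457  0.51630265  0.2049345 ]
```

View pics/w2.png

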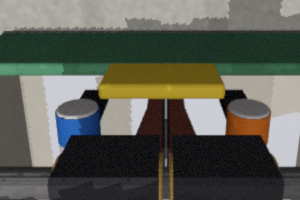

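The fingers are centred behind the tab, between the two rear ends. Now I pull.

drive_tool:
  motion:
    - [7,0,0,0]
    - [9,0,0,0]
    - [9,0,0,0]
    - [9,0,0,0]
    - [9,0,0,0]
    - [9,0,0,0]
    - [9,0,0,0]
    - [9,0,0,0]

```text
time: 3.52
ee_pos: [481.7, 35.6, 111.7]
ee_rot: [[-0.957, 0.29, -0.001], [0.29, 0.957, -0.0], [0.0, -0.0, -1.0]]
contact_force: [-0.9, 0.1, 0.3]
grip_width: 0.4
grasp_force: 0.2
```

drive_tool:
  motion:
    - [5,0,0,0]
    - [0,0,0,0]
    - [0,0,-30,0]
    - [0,0,-30,0]
    - [0,0,-30,0]
    - [0,0,0,0]
    - [0,0,0,0]
    - [0,0,0,0]
  claw: 0.6

```text
time: 4.18
ee_pos: [478.0, 36.8, 201.2]
ee_rot: [[-0.957, 0.29, -0.0], [0.29, 0.957, -0.0], [0.0, -0.0, -1.0]]
contact_force: [-0.3, -0.3, 0.1]
grip_width: 50.2
grasp_force: 0.0
```

```bash
python3 - <<'E'
from h import *
s=ctrl.state();print(s["time"],s["ee_pos"],s["contact_force"],s["grip_width"])
p=ctrl.get_image("top");cv2.imwrite("pics/t2.png",cv2.resize(p["pixels"][100:260,230:400],None,fx=3,fy=3))
E
```

```text
4.1833 [477.98249574  36.75600124 201.18829899] [-0.2607622  -0.27709173  0.09621054] 50.20304319529805
```

View pics/t2.png

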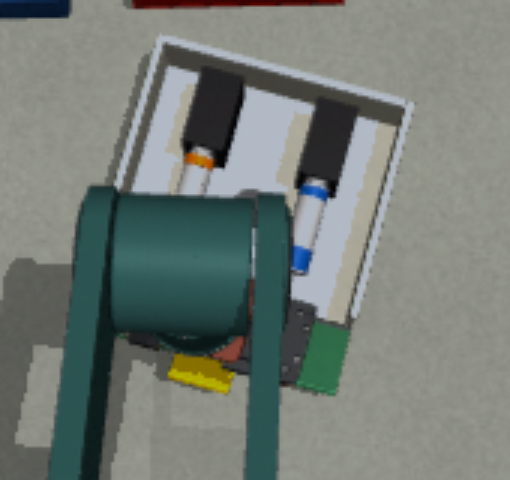

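The front is going down past the tipping point; the tab is at about (200,372) in the crop. Next I move above the orange barrel.

drive_tool:
  motion:
    - [-27,9,0,0]
    - [-27,9,0,0]
    - [-27,9,0,0]
    - [-27,10,0,0]
    - [-27,10,0,0]
    - [-28,10,0,0]
    - [0,0,0,0]
    - [0,0,0,0]

```text
time: 4.9
ee_pos: [650.8, 44.1, 199.1]
ee_rot: [[-0.957, 0.29, -0.003], [0.29, 0.957, 0.0], [0.003, -0.001, -1.0]]
contact_force: [-1.2, -0.2, 0.0]
grip_width: 70.0
grasp_force: 0.0
```

```bash
python3 - <<'E'
from h import *
np.set_printoptions(precision=1,suppress=True)
s=ctrl.state();print(s["time"],s["ee_pos"],s["grip_width"])
p=ctrl.get_image("wrist");cv2.imwrite("pics/w3.png",p["pixels"])
hsv=cv2.cvtColor(p["pixels"],cv2.COLOR_BGR2HSV)
m=cv2.inRange(hsv,(5,170,100),(18,255,255));c,l,st,ce=cv2.connectedComponentsWithStats(m)
for i in range(1,c):
    if st[i,4]>40: print(st[i],ce[i],px2w(p,*ce[i],80))
xs,ys=np.array([.957,-.289,0]),np.array([.289,.957,0])
for g in(585,590,595):
    for a,z in((-53,84),(-53,70),(35,84)):
        print(g,a,z,np.array(w2px(p,(g+a)*xs+230*ys+[0,0,z])))
E
```

```text
4.9 [650.8  44.1 199.1] 70.01962596165342
[300 118  13  26 283] [306.  130.8] [589.5  53.9  80. ]
[317 118  15  26 350] [324.5 130.9] [594.   68.9  80. ]
[301 201  31  12 274] [316.3 207.1] [656.9  42.6  80. ]
585 -53 84 [315.3 110.1]
585 -53 70 [315.3 109.9]
585 35 84 [315.4 211.9]
590 -53 84 [315.3 116.4]
590 -53 70 [315.3 115.9]
590 35 84 [315.4 217.2]
595 -53 84 [315.3 122.7]
595 -53 70 [315.4 121.9]
595 35 84 [315.4 222.3]
```

View pics/w3.png

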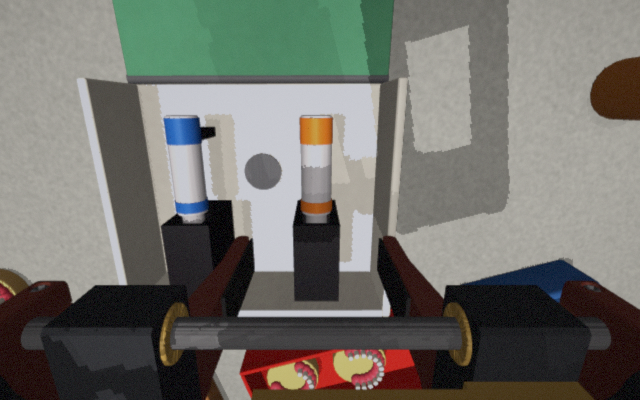

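The front is open (green panel at the top), and the orange barrel spans rows 117–213 at column 316, centred between the fingers, which agrees with the estimate. I descend and grip.

drive_tool:
  motion:
    - [0,0,30,0]
    - [0,0,30,0]
    - [0,0,30,0]
    - [0,0,25,0]
    - [0,0,15,0]
    - [0,0,7,0]
    - [0,0,0,0]
    - [0,0,0,0]

```text
time: 5.62
ee_pos: [650.0, 44.1, 64.9]
ee_rot: [[-0.957, 0.29, -0.001], [0.29, 0.957, -0.0], [0.001, -0.0, -1.0]]
contact_force: [0.7, -0.3, -0.5]
grip_width: 70.5
grasp_force: 0.0
```

drive_tool:
  motion:
    - [0,0,0,0]
    - [0,0,0,0]
    - [0,0,0,0]
    - [0,0,0,0]
    - [0,0,0,0]
    - [0,0,0,0]
    - [0,0,0,0]
  claw: -1
  grip_force: 25

```text
time: 6.2
ee_pos: [650.8, 44.2, 64.8]
ee_rot: [[-0.957, 0.29, 0.0], [0.29, 0.957, -0.0], [-0.0, -0.0, -1.0]]
contact_force: [0.7, -0.3, 0.7]
grip_width: 27.5
grasp_force: 25.1
```

drive_tool:
  motion:
    - [8,0,0,0]
    - [12,0,0,0]
    - [12,0,0,0]
    - [12,0,0,0]
    - [12,0,0,0]
    - [12,0,0,0]
    - [12,0,0,0]
    - [0,0,0,0]

```text
time: 6.87
ee_pos: [570.1, 68.1, 64.0]
ee_rot: [[-0.957, 0.289, -0.005], [0.289, 0.957, 0.0], [0.005, -0.001, -1.0]]
contact_force: [-0.6, -0.2, -2.2]
grip_width: 27.6
grasp_force: 25.0
```

drive_tool:
  motion:
    - [10,0,0,0]
    - [0,0,-15,0]
    - [0,0,-25,0]
    - [0,0,-30,0]
    - [0,0,-35,0]
    - [0,0,-35,0]
    - [0,0,-35,0]
    - [0,0,0,0]

```text
time: 7.53
ee_pos: [568.9, 70.3, 246.9]
ee_rot: [[-0.957, 0.29, 0.012], [0.29, 0.957, -0.0], [-0.012, 0.004, -1.0]]
contact_force: [1.9, 0.6, -1.5]
grip_width: 27.2
grasp_force: 25.0
```

```bash
python3 - <<'E'
from h import *
s=ctrl.state();print(s["time"],s["ee_pos"],s["contact_force"],s["grip_width"],s["grasp_force"],s["ft_torque"])
a=ctrl.get_image("wrist")["pixels"];b=ctrl.get_image("scene")["pixels"]
cv2.imwrite("pics/l1.png",np.vstack([cv2.resize(a[50:350,120:520],(533,400))[:, :533],cv2.resize(b[140:290,230:430],(533,400))])[:800][::1] if 0 else np.hstack([a[50:350,120:520],cv2.resize(b[140:290,230:430],(400,300))]))
E
```

```text
7.5333 [568.91131343  70.28964855 246.92073926] [ 1.90537705  0.57241118 -1.50545958] 27.190403233826345 24.999782145023346 [ 0.00031656 -0.07779405  0.03335897]
```

View pics/l1.png

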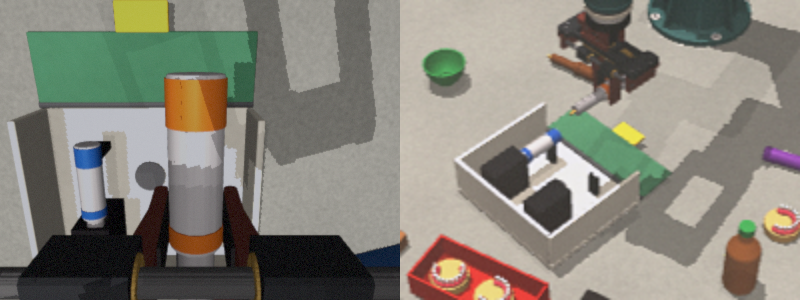

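Held level and clear of the station at z≈250; rear band at about (196,75) in the crop. The tool cannot tilt, so I let the handpiece turn in the pads by easing the grip. I'm holding it ahead of its balance point, so the rear sinks. The wrist camera gives the tilt.

```bash
cat > tilt.py <<'E'
from h import *
def tilt():
    s=ctrl.state();p=ctrl.get_image("wrist");hsv=cv2.cvtColor(p["pixels"],cv2.COLOR_BGR2HSV)
    m=cv2.inRange(hsv,(5,170,80),(18,255,255));m[:,:240]=0;m[:,400:]=0
    c,l,st,ce=cv2.connectedComponentsWithStats(m)
    b=[(st[i].tolist(),ce[i].round(1).tolist()) for i in range(1,c) if st[i,4]>60]
    T=np.array(s["ee_pos"]);R=np.array(s["ee_rot"]);g=T-8*R[:,2]
    # top-of-barrel points: rear edge and inner edge pixel rows against angle
    print(round(s["time"],2),"z",T[2].round(),"w",round(s["grip_width"],1),"F",round(s["grasp_force"],1),b)
    for d in range(-10,95,15):
        t=np.radians(d);ax=-R[:,0]*np.cos(t)-R[:,2]*np.sin(t);up=-R[:,2]*np.cos(t)+R[:,0]*np.sin(t)
        print(d,"rear top",np.round(w2px(p,g-74*ax+14*up),0),"axis",np.round(w2px(p,g-74*ax),0),"rear bot",np.round(w2px(p,g-74*ax-14*up),0))
    return p
if __name__=="__main__":tilt()
E
python3 tilt.py
```

```text
7.63 z 241.0 w 27.5 F 25.0 [([284, 128, 63, 53, 2656], [315.7, 154.6]), ([289, 277, 54, 27, 908], [315.5, 291.8])]
-10 rear top [316. 138.] axis [316. 129.] rear bot [316. 121.]
5 rear top [316. 123.] axis [316. 124.] rear bot [316. 125.]
20 rear top [316. 122.] axis [316. 130.] rear bot [316. 137.]
35 rear top [316. 131.] axis [316. 143.] rear bot [316. 154.]
50 rear top [316. 146.] axis [316. 161.] rear bot [316. 174.]
65 rear top [316. 165.] axis [316. 182.] rear bot [316. 197.]
80 rear top [316. 187.] axis [316. 205.] rear bot [316. 221.]
```

drive_tool:
  motion:
    - [0,0,0,0]
    - [0,0,0,0]
    - [0,0,0,0]
  grip_force: 12

```text
time: 7.93
ee_pos: [563.6, 70.2, 237.9]
ee_rot: [[-0.957, 0.29, -0.003], [0.29, 0.957, -0.0], [0.003, -0.001, -1.0]]
contact_force: [-0.6, -0.3, -1.5]
grip_width: 27.7
grasp_force: 12.0
```

```bash
python3 tilt.py|head -1
```

```text
7.93 z 238.0 w 27.7 F 12.0 [([284, 128, 31, 53, 1227], [297.2, 154.9]), ([315, 128, 32, 53, 1436], [331.6, 154.6]), ([289, 276, 54, 28, 921], [315.5, 291.7])]
```

drive_tool:
  motion:
    - [0,0,0,0]
    - [0,0,0,0]
    - [0,0,0,0]
  grip_force: 8

```text
time: 8.23
ee_pos: [564.5, 70.2, 239.3]
ee_rot: [[-0.957, 0.29, -0.001], [0.29, 0.957, -0.0], [0.0, -0.0, -1.0]]
contact_force: [-0.1, -0.9, -2.9]
grip_width: 27.9
grasp_force: 8.0
```

```bash
python3 tilt.py|head -1
```

```text
8.23 z 239.0 w 27.9 F 8.0 [([284, 128, 30, 53, 1239], [297.4, 154.7]), ([315, 128, 32, 53, 1428], [331.7, 154.5]), ([289, 277, 54, 27, 923], [315.6, 291.7])]
```

drive_tool:
  motion:
    - [0,0,0,0]
    - [0,0,0,0]
  grip_force: 6

```text
time: 8.45
ee_pos: [564.6, 70.2, 239.7]
ee_rot: [[-0.957, 0.29, 0.0], [0.29, 0.957, -0.0], [-0.0, -0.0, -1.0]]
contact_force: [-0.2, 0.2, -1.9]
grip_width: 27.8
grasp_force: 6.0
```

```bash
python3 tilt.py|head -1
```

```text
8.45 z 240.0 w 27.8 F 6.0 [([284, 128, 63, 53, 2653], [315.8, 154.6]), ([289, 277, 54, 27, 921], [315.5, 291.7])]
```

drive_tool:
  motion:
    - [0,0,0,0]
    - [0,0,0,0]
  grip_force: 4.5

```text
time: 8.67
ee_pos: [564.6, 70.2, 239.7]
ee_rot: [[-0.957, 0.29, 0.0], [0.29, 0.957, -0.0], [-0.0, -0.0, -1.0]]
contact_force: [-0.2, -0.3, -1.4]
grip_width: 27.6
grasp_force: 4.5
```

```bash
python3 tilt.py|head -1
```

```text
8.67 z 240.0 w 27.6 F 4.5 [([284, 128, 63, 53, 2667], [315.8, 154.7]), ([289, 276, 54, 28, 925], [315.6, 291.7])]
```

It does not turn even at 4.5 N, and going lower risks a drop. Instead I'll lay the nose on the station's left side wall from outside and press down, so that it turns in the pads.

drive_tool:
  motion:
    - [0,0,0,0]
    - [-22,21,0,0]
    - [-22,21,0,0]
    - [-22,21,0,0]
    - [-22,21,0,0]
    - [-22,21,0,0]
    - [0,0,0,0.12]
    - [0,0,0,0.12]
  grip_force: 20

```text
time: 9.38
ee_pos: [701.7, 139.8, 238.6]
ee_rot: [[-0.859, 0.513, -0.0], [0.513, 0.859, -0.0], [0.0, -0.0, -1.0]]
contact_force: [0.1, -0.5, -1.9]
grip_width: 27.5
grasp_force: 20.0
```

drive_tool:
  motion:
    - [0,0,0,0.12]
    - [0,0,0,0.12]
    - [0,0,0,0.12]
    - [0,0,0,0.12]
    - [0,0,0,0.12]
    - [0,0,0,0.12]
    - [0,0,0,0.12]
    - [0,0,0,0.12]

```text
time: 10.05
ee_pos: [700.2, 138.9, 239.4]
ee_rot: [[-0.071, 0.997, -0.0], [0.997, 0.071, -0.0], [-0.0, -0.0, -1.0]]
contact_force: [-0.0, 0.1, -1.7]
grip_width: 27.3
grasp_force: 20.0
```

drive_tool:
  motion:
    - [0,0,0,0.12]
    - [0,0,0,0.12]
    - [0,0,0,0.12]
    - [0,0,0,0.01]
    - [0,0,0,0]
    - [0,0,0,0]

```text
time: 10.55
ee_pos: [700.2, 138.9, 239.5]
ee_rot: [[0.286, 0.958, -0.0], [0.958, -0.286, -0.0], [-0.0, -0.0, -1.0]]
contact_force: [0.1, 0.5, -1.0]
grip_width: 27.6
grasp_force: 20.0
```

```bash
python3 - <<'E'
from tilt import *
np.set_printoptions(precision=3,suppress=True)
s=ctrl.state();R=np.array(s["ee_rot"]);P=np.array(s["ee_pos"]);print(P,R,s["joint_pos"],"xs",P@[.957,-.289,0],"ys",P@[.289,.957,0])
p=tilt();q=ctrl.get_image("top")
cv2.imwrite("pics/side.png",np.hstack([p["pixels"][50:350,120:520],cv2.resize(q["pixels"][100:250,200:400],(400,300))]))
E
```

```text
[700.216 138.88  239.514] [[ 0.286  0.958 -0.   ]
 [ 0.958 -0.286 -0.   ]
 [-0.    -0.    -1.   ]] [ 0.099  0.52   1.228 -0.     1.394  0.389] xs 629.970483572975 ys 335.2708301222951
10.55 z 240.0 w 27.6 F 20.0 [([285, 128, 62, 53, 3029], [315.4, 154.2]), ([289, 276, 54, 28, 906], [315.6, 291.5])]
-10 rear top [319. 134.] axis [319. 125.] rear bot [318. 117.]
5 rear top [319. 119.] axis [318. 121.] rear bot [318. 122.]
20 rear top [318. 119.] axis [318. 127.] rear bot [318. 134.]
35 rear top [318. 128.] axis [318. 140.] rear bot [318. 151.]
50 rear top [318. 143.] axis [318. 159.] rear bot [317. 172.]
65 rear top [318. 163.] axis [317. 180.] rear bot [317. 195.]
80 rear top [317. 185.] axis [317. 203.] rear bot [317. 219.]
```

View pics/side.png

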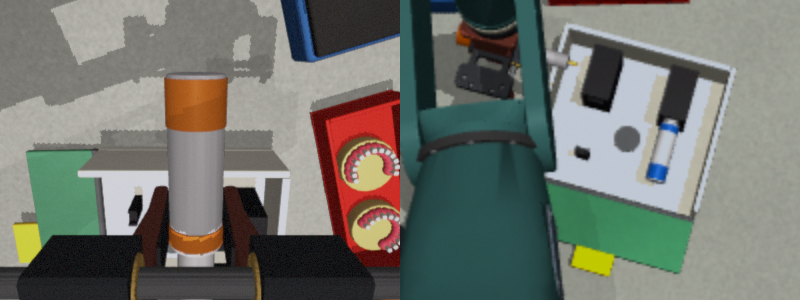

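drive_tool:
  motion:
    - [0,-17,0,0]
    - [0,-18,0,0]
    - [0,0,30,0]
    - [0,0,35,0]
    - [0,0,25,0]
    - [0,0,10,0]
    - [0,0,0,0]
    - [0,0,0,0]

```text
time: 11.32
ee_pos: [667.2, 149.0, 140.0]
ee_rot: [[0.288, 0.958, -0.0], [0.958, -0.288, -0.0], [-0.0, -0.0, -1.0]]
contact_force: [0.2, -0.9, -0.7]
grip_width: 28.3
grasp_force: 20.0
```

```bash
python3 - <<'E'
from tilt import *
np.set_printoptions(precision=1,suppress=True)
s=ctrl.state();P=np.array(s["ee_pos"]);print(P,"xs",P@[.957,-.289,0],"ys",P@[.289,.957,0])
p=tilt();
ys=np.array([.289,.957,0]);g=cv2.cvtColor(p["pixels"],cv2.COLOR_BGR2GRAY)
for c in (250,390): print(c,[(r,int(g[r,c])) for r in range(190,290,4)])
for r in range(200,290,10): print(r,px2w(p,250,r,88)@ys,px2w(p,390,r,88)@ys,px2w(p,250,r,0)@ys)
E
```

```text
[667.2 149.  140. ] xs 595.4005635052408 ys 335.4245130116264
11.32 z 140.0 w 28.3 F 20.0 [([285, 128, 62, 53, 3051], [315.4, 154.2]), ([289, 277, 54, 27, 896], [315.5, 291.5])]
-10 rear top [319. 134.] axis [319. 125.] rear bot [318. 117.]
5 rear top [319. 119.] axis [318. 120.] rear bot [318. 122.]
20 rear top [318. 119.] axis [318. 127.] rear bot [318. 134.]
35 rear top [318. 128.] axis [318. 140.] rear bot [318. 151.]
50 rear top [318. 143.] axis [318. 159.] rear bot [317. 172.]
65 rear top [318. 163.] axis [317. 180.] rear bot [317. 195.]
80 rear top [317. 185.] axis [317. 203.] rear bot [317. 219.]
250 [(190, 163), (194, 174), (198, 174), (202, 168), (206, 125), (210, 126), (214, 122), (218, 122), (222, 118), (226, 99), (230, 145), (234, 100), (238, 98), (242, 101), (246, 101), (250, 99), (254, 101), (258, 102), (262, 102), (266, 104), (270, 200), (274, 205), (278, 204), (282, 205), (286, 15)]
390 [(190, 164), (194, 163), (198, 173), (202, 165), (206, 113), (210, 111), (214, 112), (218, 111), (222, 114), (226, 101), (230, 134), (234, 102), (238, 101), (242, 101), (246, 102), (250, 102), (254, 101), (258, 104), (262, 101), (266, 101), (270, 197), (274, 204), (278, 123), (282, 4), (286, 7)]
200 354.0715151830611 354.1299134746915 327.29116325612273
210 346.8899610726703 346.95119632694986 317.02450736448145
220 339.56477302385747 339.62894759434545 306.5525142718007
230 332.09159840560596 332.1588191433067 295.8689615136693
240 324.46590692488553 324.5362854193546 284.96737264238294
250 316.6829814686285 316.7566343045033 273.8410041347538
260 308.73790837331813 308.8149574034248 262.48283148164126
270 300.62556708001136 300.7061397163009 250.8855343989071
280 292.3406191290305 292.4248486527046 239.0414810943709
```

The wall's outer top edge lies 34 mm ahead of the grip, as predicted. Now I press down slowly.

drive_tool:
  motion:
    - [0,0,25,0]
    - [0,0,15,0]
    - [0,0,5,0]
    - [0,0,5,0]
    - [0,0,5,0]
    - [0,0,5,0]
    - [0,0,0,0]
  grip_force: 14

```text
time: 11.95
ee_pos: [667.7, 149.3, 80.1]
ee_rot: [[0.289, 0.957, 0.002], [0.957, -0.289, 0.0], [0.001, 0.002, -1.0]]
contact_force: [0.4, 0.9, 0.1]
grip_width: 27.6
grasp_force: 14.0
```

```bash
python3 tilt.py
```

```text
11.95 z 80.0 w 27.6 F 14.0 [([289, 125, 54, 47, 2291], [315.1, 147.2]), ([288, 273, 55, 24, 1079], [315.5, 285.5])]
-10 rear top [319. 134.] axis [319. 125.] rear bot [318. 118.]
5 rear top [319. 119.] axis [318. 121.] rear bot [318. 122.]
20 rear top [318. 119.] axis [318. 127.] rear bot [318. 134.]
35 rear top [318. 128.] axis [318. 140.] rear bot [318. 151.]
50 rear top [318. 143.] axis [318. 159.] rear bot [318. 172.]
65 rear top [318. 163.] axis [317. 180.] rear bot [317. 195.]
80 rear top [317. 185.] axis [317. 203.] rear bot [317. 219.]
```

It is turning, with hardly any force. I go on.

drive_tool:
  motion:
    - [0,0,5,0]
    - [0,0,5,0]
    - [0,0,4,0]
    - [0,0,3,0]
    - [0,0,0,0]
    - [0,0,0,0]

```text
time: 12.5
ee_pos: [666.6, 149.1, 62.0]
ee_rot: [[0.289, 0.957, -0.001], [0.957, -0.289, 0.0], [0.0, -0.001, -1.0]]
contact_force: [1.7, 1.3, -0.6]
grip_width: 27.8
grasp_force: 14.0
```

```bash
python3 tilt.py|head -1
```

```text
12.5 z 62.0 w 27.8 F 14.0 [([292, 144, 48, 41, 1393], [315.3, 161.8]), ([288, 266, 56, 26, 1109], [315.5, 277.5])]
```

drive_tool:
  motion:
    - [0,0,0,0]
    - [0,0,0,0]
    - [0,0,-10,0]
    - [0,0,-20,0]
    - [0,0,-30,0]
    - [0,0,-35,0]
    - [0,0,-35,0]
    - [0,0,-35,0]
  grip_force: 30

```text
time: 13.22
ee_pos: [666.1, 148.5, 229.8]
ee_rot: [[0.289, 0.957, -0.001], [0.957, -0.289, -0.001], [-0.001, -0.0, -1.0]]
contact_force: [0.4, 0.9, -1.6]
grip_width: 27.6
grasp_force: 30.0
```

drive_tool:
  motion:
    - [0,0,-30,0]
    - [0,0,-25,0]
    - [0,0,-10,0]
    - [0,0,0,0]
    - [0,0,0,0]
    - [0,0,0,0]
    - [0,0,0,0]
    - [0,0,0,0]

```text
time: 13.88
ee_pos: [665.8, 148.8, 290.4]
ee_rot: [[0.289, 0.957, -0.004], [0.957, -0.289, -0.001], [-0.002, -0.003, -1.0]]
contact_force: [0.1, -0.2, -2.0]
grip_width: 27.6
grasp_force: 30.0
```

```bash
python3 - <<'E'
from tilt import *
p=tilt();q=ctrl.get_image("scene");t=ctrl.get_image("top")
cv2.imwrite("pics/end.png",np.vstack([np.hstack([p["pixels"][50:350,120:520],cv2.resize(q["pixels"][100:300,230:496],(400,300))]),cv2.resize(t["pixels"][60:290,60:500],(574,300))[:, :574] if 0 else cv2.copyMakeBorder(cv2.resize(t["pixels"][60:290,60:500],(574,300)),0,0,0,226,cv2.BORDER_CONSTANT)]))
E
```

```text
13.88 z 290.0 w 27.6 F 30.0 [([292, 144, 47, 40, 1373], [315.2, 161.8]), ([288, 266, 56, 26, 1111], [315.5, 277.6])]
-10 rear top [319. 134.] axis [319. 125.] rear bot [318. 118.]
5 rear top [319. 119.] axis [318. 121.] rear bot [318. 122.]
20 rear top [318. 119.] axis [318. 127.] rear bot [318. 134.]
35 rear top [318. 128.] axis [318. 141.] rear bot [318. 151.]
50 rear top [318. 143.] axis [318. 159.] rear bot [318. 172.]
65 rear top [318. 163.] axis [317. 180.] rear bot [317. 195.]
80 rear top [317. 185.] axis [317. 203.] rear bot [317. 219.]
```

View pics/end.png

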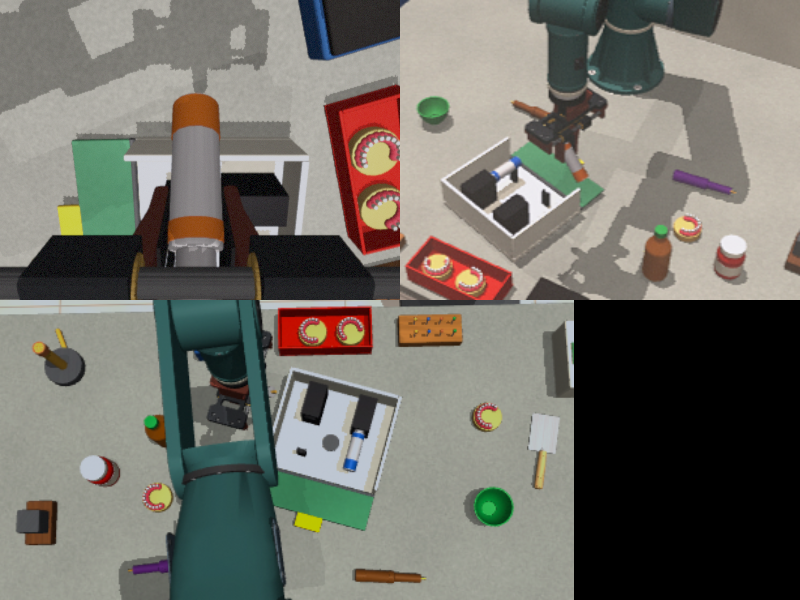

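The handpiece is held at about 45°, bur up, rear band low at (195,100). The front lies open, and the blue handpiece and bystanders are in place. I'm handing in.

```bash
python3 -c "
from bench import ctrl
print(ctrl.close_job())"
```

```text
the job is handed in; nothing more can be done
None
```

I handed the job in with the front open and the orange-banded handpiece gripped at 30 N, bur end up at about 45° (from the wrist camera), its grip point about 280 mm above the bench; the hand-in call returned no verdict.

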